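# Tare the parts cup on the modelling bench scale

## Task

Stand the open metal cup upright in the middle of the scale's round plate and let go of it, then zero the scale by pressing its oblong key down with the fingertips until it feels firm (about 6 newtons), keeping it pressed for half a second and letting go. Do not lean hard on the key, and do not press the small round key, which switches the scale off.

Things in the scene. Friction and masses are not known exactly. Their poses are not given: they have to be found in the camera images.
- cup: Open, straight-sided, empty aluminium cup, 46 mm across outside, 42 mm tall, wall 3 mm, about 70 g, standing on the desk (top at z = 0) to the right of the scale as the robot sees it, among a closed jar (48 mm across, 55 mm tall, black cap) and a low white dish (72 mm across, 14 mm tall). Nothing stands within 60 mm of its centre. Origin: centre of its underside; z up to the mouth.
- scale_plate (a point): Centre of the top face of the scale's round steel plate, 124 mm across, 35 mm above the desk. The scale is a flat white box, 230 mm (x) by 170 mm (y), its top 26 mm above the desk, fixed in place. The point's z is up; its x points from the key end (nearer the robot) to the plate end. The display and, either side of it, the two keys lie in a row 112 mm on the -x side of this point.
- tare_key: Oblong grey tare key, 26 (x) by 42 mm (y), raised 5 mm, left or right of the display, 50 mm from the scale's centre line. Origin: centre of its top face, 31 mm above the desk; z up. It hardly sinks and does not click: gives from 2 N, then 5 N per mm (6 N at 0.8 mm) to a rigid stop 4 mm down; springs back. Pressed = fingers keep over 4 N on it for 0.4 s; over 40 N damages it.
- power_key: The small round grey power key, 18 mm across, raised 5 mm, on the other side of the display, 100 mm from the oblong key. Origin: centre of its top face; z is up. More than 1.5 N on it switches the scale off.
There are look-alikes about, which are no part of the job. Leave any yellow look-alike of the cup alone.

How it is judged (in metres and radians):
On the way, in this order (a step that is already met when the one before it is completed fails the run):
1. the cup stands upright on the scale's plate, within 30 mm of its centre, released and still (horizontal distance between cup and scale_plate below 0.03 m and z of cup in the frame of scale_plate between -0.005 and 0.005 m and angle between cup's own z axis and vertical below 0.17 rad and contact force between the fingers and cup below 0.05 N and linear speed of cup below 0.02 m/s), for 0.2 s.
2. with the cup standing there, the fingers press the oblong key with more than 4 N for 0.4 s (contact force between the fingers and tare_key above 4 N and horizontal distance between cup and scale_plate below 0.03 m and z of cup in the frame of scale_plate below 0.005 m), for 0.4 s.
At the end, for the whole second after the job is handed in: The cup stands upright (within 10 degrees) and still on the scale's plate, its centre within 30 mm of the plate's centre, and the oblong key, after its press, is free again (horizontal distance between cup and scale_plate below 0.03 m and z of cup in the frame of scale_plate between -0.005 and 0.005 m and angle between cup's own z axis and vertical below 0.17 rad and linear speed of cup below 0.02 m/s and contact force between anything else and tare_key below 0.5 N); the robot touches nothing.
It fails at once if the round power key is pressed (more than 1.5 N) (contact force between anything else and power_key above 1.5 N).
It fails at once if the oblong key is pressed too hard (more than 40 N) (contact force between anything else and tare_key above 40 N).
It also fails if it takes over 48 s, if anything falls off the work surface, if the arm or the gripper's body presses on something with over 40 N, if the wrist force passes 120 N, or if a joint passes its speed limit or range.

## Robot

A 7-joint arm with a two-finger parallel gripper is mounted at the origin on the work surface. World frame = base frame: x ahead of the robot, y to its left, z up, the work surface at z = 0. Lengths are in m, angles in degrees, forces in N, time in s.
With the tool pointing down it reaches from about 0.425 to 0.875 m from the base axis. Payload 8.4 kg.
Tool frame: the origin (TCP) lies at the very end of the fingers, on their centre line; the grasp point (between the pads) lies 19 mm behind it; z points along the fingers, y is the direction in which the jaws open and shut (so a half turn about z gives the same grasp; the last joint's range is limited). The gripper opens to 87 mm and grips with 3 to 60 N. Pads are 19 mm wide; open, the fingers measure 117 mm over their backs; the gripper's body (75 mm by 190 mm) begins 51 mm behind the grasp point.
Start: joints at [-69.798, 19.091, 2.286, 83.961, -0.768, 76.965, -3.352], TCP at [0.284, 0.585, 0.223] pointing down, gripper open.
Joint ranges: [-147.57, 147.57], [-21.85, 119.76], [-74.77, 79.35], [14.55, 137.4], [-85.83, 265.84], [4.83, 119.75], [-152.11, 152.11]. Speed limits (degrees/s): [127.2, 127.2, 159.86, 159.86, 180, 180, 180].

## Interface

Orientations are given as a 3x3 rotation matrix whose columns are the frame's x, y, z axes.
In Python, from workcell import goto, move_straight, movej, command_gripper, dwell, solve_ik, camera, camera_model, MotionError, hand_in, read_time, read_q, read_qvel, read_joint_efforts, read_eef_pos, read_ee_rot, read_contact_force, read_ft_torque, read_finger_gap gives the robot as it stands. Calls block until the motion is done:
- goto(position, orientation): joint-space move of the TCP to a pose.
- move_straight(position, ori=None, max_speed=0.15, threshold=None): straight line of the TCP; ori=None keeps the orientation; max_speed is the mean speed in m/s. With threshold (N) it stops when the force on the tool has changed by that much, and returns True; else False.
- movej(angles): joint-space move.
- command_gripper(opening): opening from 0.0 (shut) to 1.0 (fully open); the grip force is fixed at half the most; returns when the fingers have stopped.
- dwell(seconds).
- solve_ik(position, orientation): joint angles nearest the present ones, or None.
- camera(name): name is "scene" or "top" or "wrist"; returns (picture, depth): 400x640x3 uint8, red, green, blue; 400x640 float32, m along the optical axis (not along the pixel's ray), 0 where there is no reading.
- camera_model(name): a dict with "fovy" (degrees; the focal length in pixels is half the picture's height over the tangent of half this angle, whatever the lens; pixels are square), "cx", "cy" (the principal point, pixels), "rvec" (rotation vector, rad) and "tvec" (3), from world to camera coordinates, as OpenCV has them; the wrist camera has in their place "mount" (4x4, takes a point from camera to tool coordinates, whose origin is the TCP and whose axes are the flange's). Camera axes: x right, y down, z forward; pixel columns grow to the right and rows downward; lengths in m; the calibration is good to about 2 mm. A picture is of the moment at which its call begins: read the wrist's pose just before it. camera_model takes no time and is no camera call.
A pose or a line that the arm cannot do raises MotionError and nothing moves.
- hand_in(): hands the job in, once; it reports no verdict.
Readings, each from a call of its own:
- read_time(): time.
- read_q(): joint angles.
- read_qvel(): joint speeds.
- read_joint_efforts(): joint torques, N m.
- read_eef_pos(): TCP position.
- read_ee_rot(): TCP orientation.
- read_contact_force(): force on the tool from outside, world axes, zero at the start.
- read_ft_torque(): the same for the moment, N m.
- read_finger_gap(): opening from 0.0 (shut) to 1.0 (fully open).
Only numpy, scipy, OpenCV 4.12 (cv2) and the standard library are available. Lean on these libraries where they do the work, as an engineer would, in place of code of your own. Each camera call takes 0.05 s, during which the arm holds its last target. There are 200 camera calls.

## Working session

There is one attempt and no reset: what is moved stays moved. The work goes in short steps, each a Python script; the robot and the scene stay as the last script left them, time stands still between calls to the robot, and variables do not carry over. Pictures are saved under pics/ and viewed, about 8 in all and at most 12, crops included, and the job is handed in when it is done.

```bash
mkdir -p pics; cat > h.py <<'E'
import numpy as np, cv2
from workcell import *
def K(m):
    f=200/np.tan(np.radians(m["fovy"])/2); return f,m["cx"],m["cy"]
def pose(name):
    m=camera_model(name)
    if "mount" in m:
        T=np.eye(4);T[:3,:3]=read_ee_rot();T[:3,3]=read_eef_pos();return T@np.array(m["mount"])
    R=cv2.Rodrigues(np.array(m["rvec"],float))[0];T=np.eye(4);T[:3,:3]=R.T;T[:3,3]=-R.T@np.array(m["tvec"],float).ravel();return T
def snap(name,f=None):
    T=pose(name);p,d=camera(name)
    if f: cv2.imwrite("pics/"+f,p[:,:,::-1])
    return p,d,T
def ray(name,T,uv,z):
    f,cx,cy=K(camera_model(name)); uv=np.atleast_2d(uv).astype(float)
    r=np.c_[(uv[:,0]-cx)/f,(uv[:,1]-cy)/f,np.ones(len(uv))]@T[:3,:3].T; o=T[:3,3]
    return o+r*((z-o[2])/r[:,2])[:,None]
def cloud(name,d,T):
    f,cx,cy=K(camera_model(name)); v,u=np.mgrid[:400,:640]
    P=np.stack([(u-cx)/f*d,(v-cy)/f*d,d],-1); return P@T[:3,:3].T+T[:3,3]
E
python3 - <<'E'
from h import *
for n in("top","scene"):
    p,d,T=snap(n,n+".png"); np.savez(n,p=p,d=d,T=T); print(n,camera_model(n),T.round(3))
print(camera_model("wrist"),read_ee_rot().round(3),read_time())
E
```

```text
top {'fovy': 49.94967992816818, 'cx': 317.14014092132766, 'cy': 193.53438052233972, 'rvec': array([ 2.17315611, -2.21836589,  0.12554283]), 'tvec': array([-0.03323524,  0.64960283,  0.85622143])} [[-0.022 -0.997  0.08   0.578]
 [-0.999  0.019 -0.034 -0.016]
 [ 0.032 -0.081 -0.996  0.907]
 [ 0.     0.     0.     1.   ]]
scene {'fovy': 56.071463862932795, 'cx': 321.3984404524204, 'cy': 205.2351602401621, 'rvec': array([ 1.49854522,  1.7742443 , -0.9964692 ]), 'tvec': array([ 0.15187895, -0.27622714,  1.21707368])} [[-0.178  0.529 -0.83   1.183]
 [ 0.984  0.079 -0.161  0.068]
 [-0.02  -0.845 -0.535  0.42 ]
 [ 0.     0.     0.     1.   ]]
{'fovy': 62.376589171907085, 'cx': 316.77864010393745, 'cy': 199.29206837295857, 'mount': array([[ 8.28847777e-04, -9.69023417e-01, -2.46967467e-01,
         6.76215889e-02],
       [ 9.99999655e-01,  8.17101738e-04,  1.50047183e-04,
         1.48270209e-05],
       [ 5.63983126e-05, -2.46967506e-01,  9.69023760e-01,
        -1.61905718e-01],
       [ 0.00000000e+00,  0.00000000e+00,  0.00000000e+00,
         1.00000000e+00]])} [[-0.9    0.437 -0.001]
 [ 0.437  0.9   -0.001]
 [-0.    -0.001 -1.   ]] 0.1
```

View pics/top.png

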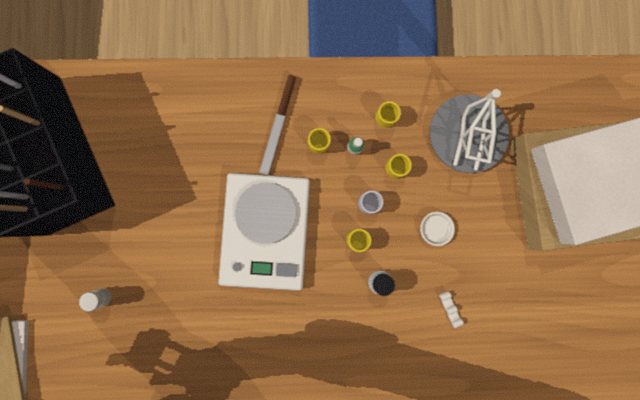

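View pics/scene.png

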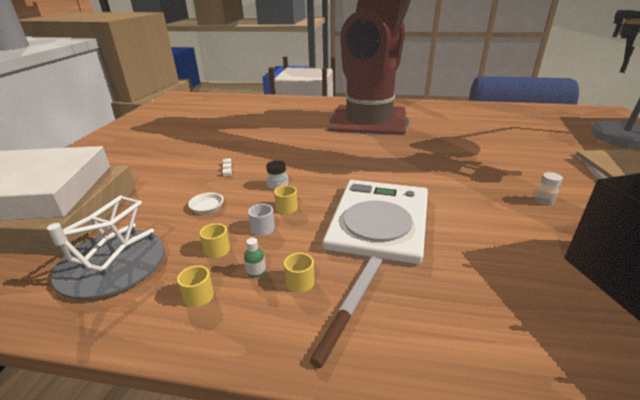

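The top view shows the scale with its plate at about (267,212), the oblong tare key at (287,270) and the round power key at (237,267). The cup candidates are the grey metal one at (371,202) and yellow ones at (388,114), (319,140), (399,166) and (359,240). The jar is at (382,284) and the dish at (437,229). Only the grey one is bare, open metal, so it is the cup. The scene view agrees (grey cup at 262,219).

```bash
python3 - <<'E'
from h import *
D=np.load("top.npz");p,d,T=D["p"],D["d"],D["T"]
P=cloud("top",d,T)
def r(u,v,z): return ray("top",T,[u,v],z)[0].round(4)
print("plate",r(267,212,.035),"tare",r(287,270,.031),"pow",r(237,267,.031),"cup",r(371,202,.042))
for n,(u,v) in dict(cup=(371,202),plate=(267,212),tare=(287,270),y1=(359,240),y2=(399,166),y3=(319,140),gb=(356,146)).items():
    print(n,P[v,u].round(3))
# cup by height
m=(P[...,2]>.03)&(P[...,2]<.06); m[:,:340]=0;m[:, 390:]=0;m[:185]=0;m[218:]=0
q=P[m];print("cup cloud",len(q),q.min(0),q.max(0),cv2.minEnclosingCircle(q[:,:2].astype(np.float32)))
cr=p[60:310,210:460,::-1];cv2.imwrite("pics/crop.png",cv2.resize(cr,(600,600),interpolation=cv2.INTER_CUBIC))
E
```

```text
plate [0.6126 0.056  0.035 ] tare [0.4952 0.0176 0.031 ] pow [0.5036 0.1177 0.031 ] cup [ 0.6283 -0.1549  0.042 ]
cup [ 0.63  -0.161  0.007]
plate [0.613 0.056 0.035]
tare [0.495 0.018 0.032]
y1 [ 0.551 -0.133  0.004]
y2 [ 0.706 -0.223  0.005]
y3 [ 0.765 -0.054  0.005]
gb [ 0.741 -0.126  0.053]
cup cloud 130 [ 0.60782412 -0.17775398  0.03002087] [ 0.65076131 -0.13375719  0.04550452] ((0.6293950080871582, -0.1562964767217636), 0.02298269234597683)
```

View pics/crop.png

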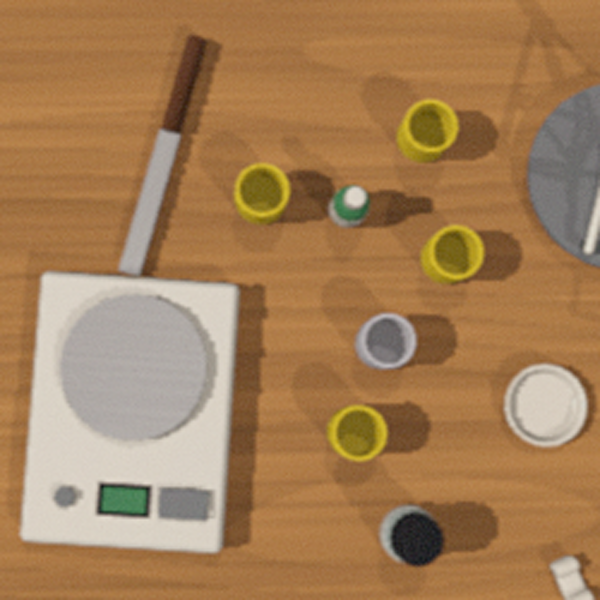

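The crop confirms the bare metal cup at crop (386,340). The cloud fit gives radius 23.0 mm at (0.629, -0.156), and the tare–power distance measures 100.5 mm, so both match the given sizes. Next I move above the cup, after checking how tall the box on the left is.

```bash
cat >> h.py <<'E'
def down(deg):
    c,s=np.cos(np.radians(deg)),np.sin(np.radians(deg)); return np.array([[-s,c,0],[c,s,0],[0,0,-1.]])
E
python3 - <<'E'
from h import *
D=np.load("top.npz");P=cloud("top",D["d"],D["T"])
q=P[(D["d"]>0)&(P[...,1]>.2)&(P[...,2]>.05)];print("left tall",q.min(0).round(3),q.max(0).round(3))
a=P[(D["d"]>0)&(P[...,0]>.3)&(np.abs(P[...,1])<.25)];print("max z mid",a[:,2].max())
h=.34
move_straight([.284,.585,h],max_speed=.3)
goto([.62,-.156,.25],down(75))
print(read_time(),read_eef_pos(),read_q().round(1))
p,d,T=snap("wrist","w1.png");np.savez("w1",p=p,d=d,T=T)
P=cloud("wrist",d,T);m=(d>0)&(np.linalg.norm(P[...,:2]-[.629,-.156],axis=-1)<.04)&(P[...,2]>.036)&(P[...,2]<.05)
q=P[m];print(len(q),cv2.minEnclosingCircle(q[:,:2].astype(np.float32)),q[:,2].max())
E
```

```text
left tall [0.432 0.372 0.05 ] [0.91  0.548 0.203]
max z mid 0.06876347607466471
3.5167 [ 0.62035238 -0.15493104  0.24989677] [-29.9  23.8  54.6  85.2 -19.4  81.  100.5]
362 ((0.6281067132949829, -0.156049445271492), 0.02300022915005684) 0.043435860567837825
```

View pics/w1.png

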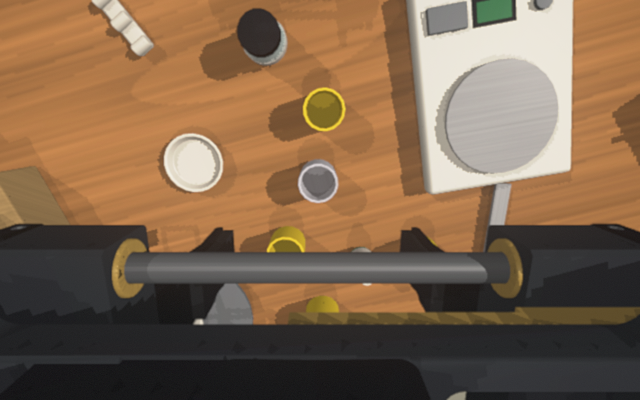

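The wrist view shows the grey cup at (318,180), and its fit of (0.628, -0.156), r 23.0 mm agrees with the top camera to 1.5 mm. Now I grasp and lift it.

```bash
python3 - <<'E'
from h import *
for n in("top","w1"):
    D=np.load(n+".npz");P=cloud("wrist" if n=="w1" else n,D["d"],D["T"])
    m=(D["d"]>0)&(np.linalg.norm(P[...,:2]-[.6126,.056],axis=-1)<.075)&(P[...,2]>.0315)&(P[...,2]<.04)
    m=cv2.morphologyEx(m.astype(np.uint8),cv2.MORPH_OPEN,np.ones((5,5)))>0
    q=P[m];print(n,len(q),cv2.minEnclosingCircle(q[:,:2].astype(np.float32)),q.mean(0))
R=down(75)
move_straight([.6285,-.156,.08],R,.2)
print(move_straight([.6285,-.156,.009],R,.08,threshold=8),read_eef_pos(),read_contact_force())
command_gripper(0.0)
print("gap",read_finger_gap()*87,read_time())
move_straight([.6285,-.156,.12],R,.15)
print("gap",read_finger_gap()*87,read_eef_pos(),read_contact_force(),read_time())
E
```

```text
top 2804 ((0.6117922067642212, 0.059538375586271286), 0.061871085315942764) [0.61149719 0.05936964 0.03509186]
w1 9995 ((0.6103346347808838, 0.059638429433107376), 0.06227932125329971) [0.60850508 0.05948986 0.03478384]
False [ 0.62889088 -0.15620948  0.00953834] [0.9965741  0.34676942 0.26098249]
gap 45.68452083842775 6.375
gap 46.04843068221916 [ 0.62797866 -0.15559837  0.11900177] [-0.07769738  0.29184482 -2.03126871] 7.2667
```

The cup is held, with a gap of 46 mm. The plate centre is (0.611, 0.0595) with radius 62 mm in both views, which matches the given 124 mm. Now I place it.

```bash
python3 - <<'E'
from h import *
R=down(75);c=[.611,.0595]
move_straight([*c,.12],R,.15)
move_straight([*c,.056],R,.1)
print("pos",read_eef_pos(),read_contact_force())
print(move_straight([*c,.042],R,.015,threshold=3),read_eef_pos(),read_contact_force(),read_time())
command_gripper(0.8); dwell(.2)
print(read_finger_gap(),read_contact_force())
move_straight([*c,.14],R,.12)
goto([.5,.0595,.2],R); dwell(.3)
p,d,T=snap("top","t2.png")
P=cloud("top",d,T);m=(d>0)&(np.linalg.norm(P[...,:2]-c,axis=-1)<.06)&(P[...,2]>.07)&(P[...,2]<.085)
q=P[m];print(len(q),read_time())
if len(q):print(cv2.minEnclosingCircle(q[:,:2].astype(np.float32)),q[:,2].max())
E
```

```text
pos [0.61138931 0.05929828 0.0564157 ] [ 0.49690553 -0.43368966  0.47098246]
True [0.61088954 0.0595168  0.04395991] [-0.58363617 -0.59104561  5.48420797] 10.4083
0.7978558083375286 [-0.70405014  0.2649355   0.39249721]
124 13.2417
((0.6117380261421204, 0.05873309448361397), 0.022964822128415108) 0.08102958834093898
```

View pics/t2.png

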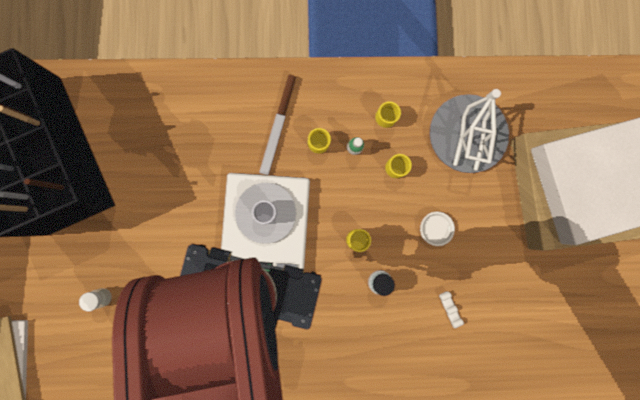

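The cup stands at (0.612, 0.059), within 1 mm of the plate's centre, with its rim 81 mm high by raw depth (noisy, 77 nominal). The tare key measures (0.495, 0.018), and the scale geometry predicts (0.495, 0.019). Now I press it with closed fingers.

```bash
python3 - <<'E'
from h import *
R=down(85);k=[.495,.0185]
goto([*k,.12],R); command_gripper(0.0)
move_straight([*k,.05],R,.1); dwell(.3)
f0=np.mean([read_contact_force()[2] for _ in range(5)])
print("above",read_eef_pos(),read_finger_gap(),f0)
print(move_straight([*k,.028],R,.008,threshold=5))
F=lambda:(dwell(.1),read_contact_force()[2]-f0)[1]
z=read_eef_pos()[2];f=F();print(z,f)
n=0
while f<6 and n<8:
    z-=.0004;move_straight([*k,z],R,.01);f=F();n+=1;print(z,read_eef_pos()[2],f)
for _ in range(6): print("hold",round(F(),2),end=" ")
move_straight([*k,.08],R,.06)
print(read_time(),read_contact_force())
E
```

```text
above [0.49524154 0.01868395 0.05034828] 0.0019827057681961625 0.1430221124573732
True
0.03066363233298404 6.209462230387039
hold 5.67 hold 5.23 hold 4.58 hold 5.31 hold 5.0 hold 5.74 19.95 [-0.17197655 -0.09370294  0.53814454]
```

The press held about 5.3 N (4.6–5.7 N) for 0.7 s. That's above 4 N but close, given the sensor noise, so I'll press once more at 6–8 N, then back off and check.

```bash
python3 - <<'E'
from h import *
R=down(85);k=[.495,.0185]
move_straight([*k,.04],R,.1); dwell(.3)
f0=np.mean([read_contact_force()[2] for _ in range(5)])
F=lambda:(dwell(.1),read_contact_force()[2]-f0)[1]
move_straight([*k,.028],R,.008,threshold=5)
z=read_eef_pos()[2];n=0
f=np.mean([F(),F()]);print(z,f)
while f<6.5 and n<8:
    z-=.0003;move_straight([*k,z],R,.01);f=np.mean([F(),F()]);n+=1;print(z,f)
print("hold",[round(F(),1) for _ in range(6)])
move_straight([*k,.08],R,.06)
goto([.46,.0185,.2],R); dwell(.3)
p,d,T=snap("scene","s3.png")
p,d,T=snap("top");c=[.611,.0595]
P=cloud("top",d,T);m=(d>0)&(np.linalg.norm(P[...,:2]-c,axis=-1)<.06)&(P[...,2]>.07)&(P[...,2]<.085)
print(cv2.minEnclosingCircle(P[m][:,:2].astype(np.float32)),read_contact_force(),read_time())
E
```

```text
0.03059524459445348 5.25504535607875
0.03029524459445348 5.682602509461308
0.029995244594453477 7.455467801672439
hold [np.float64(7.1), np.float64(6.5), np.float64(7.3), np.float64(7.1), np.float64(6.8), np.float64(6.1)]
((0.6116746068000793, 0.05880983918905258), 0.022906729951500893) [-0.24984883 -0.12153238 -0.53304388] 25.6417
```

View pics/s3.png

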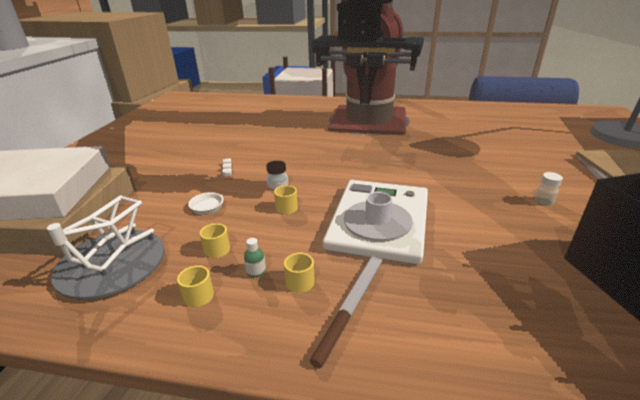

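The cup stands upright in the middle of the plate at (378,208), nothing else has moved, and the arm is clear.

```bash
python3 -c "
from workcell import *
hand_in()"
```

```text
the job is handed in; nothing more can be done
```

I stood the metal cup on the scale's plate, let go of it, pressed the tare key and handed the job in at about 26 s of the 48 s allowed.

- **Cup:** the last top-camera check put it at (0.612, 0.059), about 1 mm from the measured plate centre of (0.611, 0.0595). The scene picture shows it upright, with the yellow cups and everything else unmoved.
- **Rim height:** one raw-depth reading gave 81 mm for the rim, against 77 mm expected. I took this as depth noise and did not check it further.
- **Tare key:** I pressed it twice. The first press held 4.6–5.7 N for 0.7 s, close to the 4 N minimum given sensor noise. The second held 6.1–7.5 N for over 0.6 s. Highest reading: 7.5 N.
- **Release:** the fingers then backed off to 0.2 m up, with the force reading back near zero. The fingers stayed about 100 mm from the power key throughout.

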